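# Space the vial racks evenly with a spacer block

### The job

Space the three vial racks in the steel tray with the longer of the two grey spacer blocks: first the gap beside the fixed rack at the tray's end, then the gap between the two sliding racks. In each gap lower the block narrow-wise down to the tray, half its length from the rack already set, and give it a quarter turn so that its long way pushes only the next rack along, then lift it out and step on. Both gaps must end as wide as the block is long, and the block standing upright on the bench clear of the tray.

Things in the scene. Friction and masses are not known exactly. Their poses are not given: they have to be found in the camera images.
- spacer: Longer of two grey spacer blocks (the other, 56 mm long, is a bystander). Foot: bar with half-round ends (radius 14 mm), 96 mm long (y), 28 wide (x), 36 high. Square 22 x 22 mm handle, faces square to x and y, rises from its middle, z = 36 to 116 mm. 0.17 to 0.35 kg. Origin: centre of underside, z up. Starts upright on the bench, robot's side of the tray.
- tray: Fixed steel tray, 162 mm (x) by 380 (y); origin: centre of underside. Floor 4 mm thick, side rails along y 14 mm high, 150 mm apart inside. The row of racks runs along its y. The fixed rack is part of it at the -y end, 146 (x) by 40 (y), face to the row at tray y = -145 mm; top 40 mm, vial caps 59 mm above the bench.
- rack_mid: Middle rack, guided by the tray's rails: it only slides along tray y, with 2 N of friction, and stays where left. White block 146 mm (x) by 40 (y) by 36 high with six red-capped vials, caps 55 mm above its underside. Origin: centre of underside, axes as the tray's. Gap to the fixed rack: 68 to 79 mm at the start; 96 mm (the goal) when it is at tray y = -29 mm.
- rack_end: End rack, same shape and guided in the same way, next to the middle rack on the +y side. Starts at tray y = 79 to 90 mm, so 68 to 79 mm of gap remain once the middle rack is in its right place. Gap to the middle rack is 96 mm (the goal) when they stand 136 mm apart, centre to centre.
There are look-alikes about, which are no part of the job. What is shaped like the spacer but red is not meant.

How it is judged:
By the outcome, as a careful person would: the job done as asked, in the order asked, and still so for the second after the job is handed in, with the robot touching nothing.
It also fails if it takes over 64 s, if anything falls off the work surface, if the arm or the gripper's body presses on something with over 40 N, if the wrist force passes 120 N, or if a joint passes its speed limit or range.

### The arm

A 6-joint arm with a two-finger parallel gripper is mounted at the origin on the work surface. World frame = base frame: x ahead of the robot, y to its left, z up, the work surface at z = 0. Lengths are in m, angles in rad, forces in N, time in s.
With the tool pointing down it reaches from about 0.35 to 0.85 m from the base axis. Payload 8.1 kg.
Tool frame: the origin (TCP) lies midway between the tips of the shut fingers; the grasp point (between the pads) lies 19 mm behind it; z points along the fingers, y is the direction in which the jaws open and shut (so a half turn about z gives the same grasp; the last joint's range is limited). The gripper opens to 93 mm and grips with 3 to 60 N. Pads are 15 mm wide; open, the fingers measure 128 mm over their backs; the gripper's body (75 mm by 188 mm) begins 65 mm behind the grasp point.
Start: joints at [-1.417, 0.13, 1.488, -0, 1.523, -0.085], TCP at [0.142, -0.583, 0.219] pointing down, gripper open.
Joint ranges: [-2.96, 2.96], [-0.89, 2.26], [0.02, 2.5], [-1.34, 4.48], [0, 2.73], [-2.66, 2.66]. Speed limits (rad/s): [2.39, 2.39, 2.79, 3.14, 3.14, 3.14].

### API

Orientations are given as a rotation vector (axis times angle).
In Python, from cell import r, eyes gives the robot as it stands.
- The arm moves only by the tool drive_tool, never from a script. Its argument "plan" is a list of rows, each a list of 5 numbers: the closure in counts, from 0 (fully open) to 255 (shut), then the shift along the world's x, y, z in mm, then the turn about the world's z in degrees. In form: [[hand, tx, ty, tz, turn], ...]. A call has 1 to 10 rows; each row shifts and turns the pose as measured when the row begins; what a row does not reach is not made up. A row lasts 1/10 s, in which the tool goes at most 50 mm and 8.59 degrees, less where a joint would pass 70% of its speed; a pose out of reach is approached as far as the arm can. A call is refused whole if a number of a shift passes 50 or a number of a turn 8.59, either way. A call with a gripper value outside its range is refused whole. The fingers move at their own pace and stop on an object; the grip force is fixed at half the most. Time passes only in rows, so rows that do not move let the fingers close. It gives the time, the measured TCP pose, the force and the opening at its end, in the units of the state.
- r.get_obs(): the state, without advancing time (a new reading comes with each control period).
- eyes.camera(name): name is "scene" or "top"; returns a dict with "frame" (420x560x3 uint8, blue, green, red), "depth" (420x560 float32, m along the optical axis (not along the pixel's ray), 0 where there is no reading), "intrinsics" (3x3 intrinsics, pixels), "origin" and "orientation" of the camera in the world. Camera axes: x right, y down, z forward; pixel columns grow to the right and rows downward; lengths in m; the calibration is good to about 2 mm. A picture is of the moment at which its call begins.
- r.close_job(): hands the job in, once; it reports no verdict.
The state is a dict: "clock": time; "joints": joint angles; "qvel": joint speeds; "joint_torque": joint torques, N m; "eef_pos": TCP position; "tcp_rot": TCP orientation; "force": force on the tool from outside, world axes, zero at the start; "wrist_torque": the same for the moment, N m; "grip_width": finger opening in m.
Only numpy, scipy, OpenCV 4.12 (cv2) and the standard library are available. Lean on these libraries where they do the work, as an engineer would, in place of code of your own. Each camera call takes 0.05 s, during which the arm holds its last target. There are 200 camera calls.

## Working session

There is one attempt and no reset: what is moved stays moved. The work goes in short steps, Python scripts to look and compute and a tool call to move; the robot and the scene stay as the last step left them, time stands still between calls to the robot, and variables do not carry over. Pictures are saved under pics/ and viewed, about 8 in all and at most 12, crops included, and the job is handed in when it is done.

Besides the shell and the picture viewer there is one more tool, called as name(argument=value, ...), one argument or row to a line, values as JSON. drive_tool: Moves the arm, as the interface text tells. Its arguments: {"type":"object","properties":{"plan":{"type":"array"}},"required":["plan"]}

```bash
ls; mkdir -p pics; python3 - <<'E'
from cell import r, eyes
import cv2, numpy as np, pickle
o=r.get_obs(); print(o)
for n in("scene","top"):
    c=eyes.camera(n); pickle.dump(c,open(f"pics/{n}0.pkl","wb")); cv2.imwrite(f"pics/{n}0.png",c["frame"]); print(n,c["origin"],c["orientation"],c["intrinsics"])
E
```

```text
pics
{'clock': 0.0, 'joints': array([-1.41736808e+00,  1.31175155e-01,  1.48929500e+00,  1.59900489e-05,
        1.52302048e+00, -8.53990694e-02]), 'qvel': array([-1.37922125e-03, -8.99363558e-05, -3.52118279e-04,  4.09516290e-04,
       -1.46175874e-03,  6.42527288e-04]), 'joint_torque': array([-4.88038386e-04, -5.59834599e+01, -4.91770864e+01,  7.67014339e-02,
        3.54191009e-02, -2.00251811e-04]), 'eef_pos': array([ 0.1418759 , -0.58237912,  0.21757048]), 'tcp_rot': array([-3.11733653e+00, -3.74030865e-01,  7.62703869e-05]), 'force': array([-0.40788577,  0.33596429,  0.00547091]), 'wrist_torque': array([-0.04700191, -0.01791282, -0.00908006]), 'grip_width': 0.09304711428696041}
scene [ 0.99424801 -0.15282476  0.47062626] [-1.94253187 -1.35808282  0.62663858] [[407.55182732   0.         277.30649361]
 [  0.         407.55182732 205.8162555 ]
 [  0.           0.           1.        ]]
top [ 0.3024164  -0.01111829  0.98131829] [-2.12105908  2.10900862 -0.17855217] [[535.41614087   0.         279.85453291]
 [  0.         535.41614087 206.14180111]
 [  0.           0.           1.        ]]
```

View pics/scene0.png

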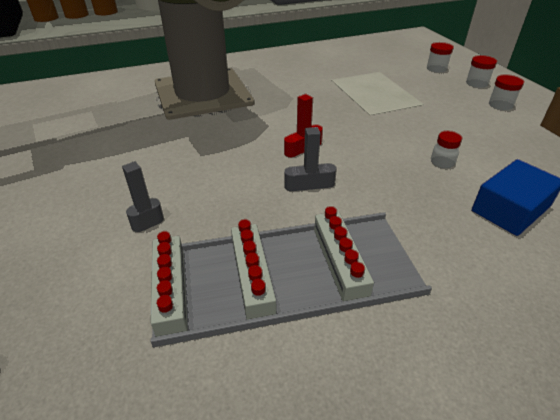

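View pics/top0.png

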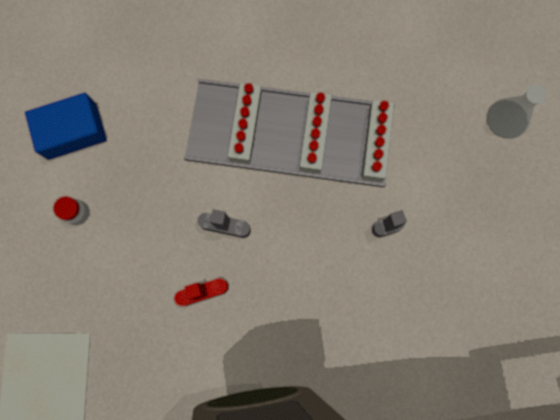

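The top view shows the tray's row from the fixed rack (right, ~378,140) to the middle (316,132) and end rack (245,122). The long spacer lies at ~(224,224), the short one at (390,223) and the red decoy at (201,292). Now measuring them from the depth.

```bash
cat > h.py <<'E'
import numpy as np, cv2
from scipy.spatial.transform import Rotation as R
def cloud(c):
    K=c["intrinsics"]; d=c["depth"]; v,u=np.indices(d.shape)
    P=np.stack([(u-K[0,2])*d/K[0,0],(v-K[1,2])*d/K[1,1],d],-1)
    W=P@R.from_rotvec(c["orientation"]).as_matrix().T+c["origin"]
    W[d==0]=np.nan
    return W
def sel(W,box,z0,z1):
    u0,v0,u1,v1=box; p=W[v0:v1,u0:u1].reshape(-1,3)
    return p[(p[:,2]>z0)&(p[:,2]<z1)]
def rect(p):
    (cx,cy),(w,h),a=cv2.minAreaRect((p[:,:2]*1000).astype(np.float32))
    if w<h: w,h,a=h,w,a+90
    return np.round([cx,cy,w,h,(a+90)%180-90],1),len(p)
def proj(c,p):
    q=(np.asarray(p)-c["origin"])@R.from_rotvec(c["orientation"]).as_matrix()
    return (c["intrinsics"]@(q/q[...,2:]).T).T[...,:2]
E
python3 - <<'E'
import pickle; from h import *
c=pickle.load(open("pics/top0.pkl","rb")); W=cloud(c)
print("bench z",np.nanmedian(W[240:280,300:360,2]), "noise",np.nanstd(W[240:280,300:360,2]))
B={"fix":(358,90,400,190),"mid":(298,85,335,178),"end":(225,76,265,168)}
for k,b in B.items():
    p=sel(W,b,.031,.045); print(k,rect(p),np.median(p[:,2]))
print("tray",rect(sel(W,(180,70,402,190),.009,.07)))
for k,b in {"long":(190,200,256,245),"short":(365,200,412,243)}.items():
    print(k,"foot",rect(sel(W,b,.028,.042)),"handle",rect(sel(W,b,.108,.125)))
s=pickle.load(open("pics/scene0.pkl","rb")); V=cloud(s)
for k,b in {"long":(280,120,340,195),"short":(118,158,168,235)}.items():
    print("scene",k,"foot",rect(sel(V,b,.033,.042)),"handle",rect(sel(V,b,.113,.125)))
for k,b in {"fix":(148,228,188,338),"mid":(228,215,278,320),"end":(312,202,375,302)}.items():
    p=sel(V,b,.031,.045); print("scene",k,rect(p),np.median(p[:,2]))
print("tray",rect(sel(V,(145,205,435,345),.009,.07)))
E
```

```text
bench z 0.0009999334890704592 noise 0.0017466665958591051
fix (array([ 607.1, -171.7,  146.9,   41.2,   -7.8]), 1136) 0.04068749919424475
mid (array([623. , -56.7, 146.7,  40.8,  -7.8]), 1080) 0.04084768397649402
end (array([640.6,  74.6, 147.3,  40.7,  -7.8]), 1087) 0.04096632402611
tray (array([629.6,  -8.1, 380. , 164. ,  82.2]), 6930)
long foot (array([447.7, 108.9,  95.3,  28.1,  78.7]), 563) handle (array([447.9, 109. ,  22.6,  22.3,  78. ]), 192)
short foot (array([ 447. , -186.2,   54.4,   27.8,  -72.8]), 203) handle (array([ 447.3, -186.8,   22.3,   22.2,  -72.8]), 200)
scene long foot (array([379.3, 124.2, 177.5,  94.3, -14.8]), 687) handle (array([449. , 105.4,  25.8,  22. , -11.2]), 119)
scene short foot (array([ 448.9, -190.5,   55. ,   30.1,  -71.6]), 295) handle (array([ 449.1, -190.7,   25.6,   22.3,   19.3]), 162)
scene fix (array([ 608.5, -175.3,  148.1,   40.7,   -7.7]), 1686) 0.04063556931942308
scene mid (array([624.3, -60.4, 147. ,  40.6,  -7.8]), 1507) 0.040739007562276996
scene end (array([642.5,  71. , 147.2,  40.7,  -7.6]), 1397) 0.04066206050409116
tray (array([589.9, -13.3, 392.6, 244.4,  82.1]), 11883)
```

drive_tool(
  plan=[
    [0, 40, 30, 0, -8.5],
    [0, 40, 30, 0, -8.5],
    [0, 40, 30, 0, -8.4],
    [0, 40, 30, 0, 0],
    [0, 40, 30, 0, 0],
    [0, 40, 30, 0, 0],
    [0, 40, 30, 0, 0],
    [0, 28, 40, 0, 0],
    [0, 0, 50, 0, 0],
    [0, 0, 50, 0, 0],
  ],
)

```text
clock: 1.1
eef_pos: [0.445, -0.2321, 0.2116]
tcp_rot: [-3.117, 0.325, 0.008]
force: [0.7, 0.6, 0.2]
grip_width: 0.0931
```

drive_tool(
  plan=[
    [0, 0, 50, 0, 0],
    [0, 0, 50, 0, 0],
    [0, 0, 50, 0, 0],
    [0, 0, 50, 0, 0],
    [0, 0, 50, 0, 0],
    [0, 0, 50, 0, 0],
    [0, 2, 39, 0, 0],
    [0, 0, 0, 0, 0],
    [0, 0, 0, 0, 0],
  ],
)

```text
clock: 2.0
eef_pos: [0.4415, 0.1139, 0.2085]
tcp_rot: [-3.116, 0.313, 0.014]
force: [0.2, 0.3, 0.2]
grip_width: 0.0929
```

```bash
python3 - <<'E'
from cell import r, eyes
import cv2; from h import *
o=r.get_obs(); print(o["eef_pos"]*1000,o["joints"][5])
s=eyes.camera("scene"); V=cloud(s)
p=sel(V,(270,100,345,200),.113,.12); p=p[p[:,0]>.42]; print(rect(p))
cv2.imwrite("pics/a.png",cv2.resize(s["frame"][0:210,180:460],(800,600)))
E
```

```text
[441.45525216 113.85169709 208.49344693] 1.9005025077418136
(array([449.3, 105.2,  23.2,  21.8, -10.7]), 117)
```

View pics/a.png

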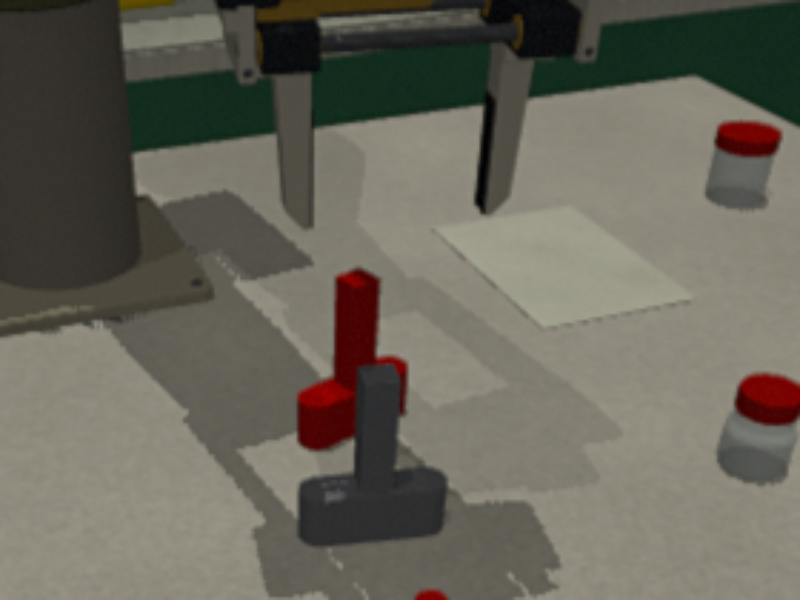

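The crop shows the open jaws upper-left of the grey handle (377,370), clear of the red decoy. Centring and descending.

drive_tool(
  plan=[
    [0, 7, -7, 0, 0],
    [0, 0, 0, 0, 0],
    [0, 0, 0, -40, 0],
    [0, 0, 0, -40, 0],
    [0, 0, 0, -40, 0],
    [0, 0, 0, -10, 0],
    [0, 0, 0, 0, 0],
    [0, 0, 0, 0, 0],
  ],
)

```text
clock: 2.85
eef_pos: [0.4526, 0.0963, 0.0783]
tcp_rot: [-3.114, 0.338, 0.005]
force: [-0.6, 0.9, 0.4]
grip_width: 0.0931
```

drive_tool(
  plan=[
    [0, -4, 11, -4, 0],
    [0, 0, 0, 0, 0],
    [0, 0, 0, 0, 0],
  ],
)

```text
clock: 3.15
eef_pos: [0.4521, 0.1085, 0.0791]
tcp_rot: [-3.111, 0.339, -0.007]
force: [0.1, -0.0, -0.4]
grip_width: 0.0931
```

drive_tool(
  plan=[
    [0, -4, 0, -3, 0.7],
    [0, 0, 0, 0, 0],
    [200, 0, 0, 0, 0],
    [200, 0, 0, 0, 0],
    [200, 0, 0, 0, 0],
    [200, 0, 0, 0, 0],
    [200, 0, 0, 0, 0],
    [200, 0, 0, 0, 0],
  ],
)

```text
clock: 3.95
eef_pos: [0.4489, 0.1089, 0.0777]
tcp_rot: [-3.113, 0.317, -0.011]
force: [1.2, -0.7, -0.3]
grip_width: 0.0495
```

drive_tool(
  plan=[
    [255, 0, 0, 0, 0],
    [255, 0, 0, 0, 0],
    [255, 0, 0, 0, 0],
    [255, 0, 0, 0, 0],
    [255, 0, 0, 0, 0],
    [255, 0, 0, 0, 0],
  ],
)

```text
clock: 4.55
eef_pos: [0.4488, 0.1085, 0.0777]
tcp_rot: [-3.114, 0.317, -0.011]
force: [0.1, 0.1, -1.2]
grip_width: 0.0218
```

drive_tool(
  plan=[
    [110, 0, 0, 0, 0],
    [110, 0, 0, 0, 0],
    [110, 0, 0, 0, 0],
    [110, 0, 0, 0, 0],
    [110, 0, 0, 0, 0],
    [110, 0, 0, 0, 8.5],
    [110, 0, 0, 0, 8.5],
    [110, 0, 0, 0, 8.5],
    [110, 0, 0, 0, 8.5],
    [110, 0, 0, 0, 8.5],
  ],
)

```text
clock: 5.55
eef_pos: [0.4488, 0.1089, 0.0776]
tcp_rot: [-3.01, -0.85, -0.003]
force: [-0.5, -0.8, -0.3]
grip_width: 0.0527
```

drive_tool(
  plan=[
    [110, 0, 0, 0, 8.5],
    [110, 0, 0, 0, 8.5],
    [110, 0, 0, 0, 8.5],
    [110, 0, 0, 0, 8.5],
    [110, 0, 0, 0, 8.5],
    [110, 0, 0, 0, 0],
    [110, 0, 0, 0, 0],
  ],
)

```text
clock: 6.25
eef_pos: [0.449, 0.109, 0.0776]
tcp_rot: [-2.491, -1.892, 0.005]
force: [-0.4, 1.0, -0.9]
grip_width: 0.0526
```

drive_tool(
  plan=[
    [110, 0, -0.5, 0, 4],
    [110, 0, 0, 0, 0],
    [255, 0, 0, 0, 0],
    [255, 0, 0, 0, 0],
    [255, 0, 0, 0, 0],
    [255, 0, 0, 0, 0],
    [255, 0, 0, 0, 0],
    [255, 0, 0, 0, 0],
  ],
)

```text
clock: 7.05
eef_pos: [0.4491, 0.1085, 0.0776]
tcp_rot: [-2.44, -1.957, 0.005]
force: [0.2, -1.4, 0.1]
grip_width: 0.0214
```

```bash
python3 - <<'E'
from cell import r, eyes
import cv2; from h import *
o=r.get_obs(); print(o["eef_pos"]*1000)
c=eyes.camera("top"); s=eyes.camera("scene")
cv2.imwrite("pics/b.png",np.hstack([c["frame"][150:290,150:290].repeat(2,0).repeat(2,1),s["frame"][90:230,250:390].repeat(2,0).repeat(2,1)]))
V=cloud(s); p=sel(V,(275,150,345,200),.032,.041); p=p[p[:,0]>.42]; print("scene",rect(p))
W=cloud(c); p=sel(W,(180,200,260,245),.032,.041);print("top",rect(p))
E
```

```text
[449.13423425 108.46365058  77.63861545]
scene (array([449.2, 108. ,  94.8,  31.7,  77.3]), 483)
top (array([440. ,  66.3,  15.4,   2.1,   1.5]), 16)
```

View pics/b.png

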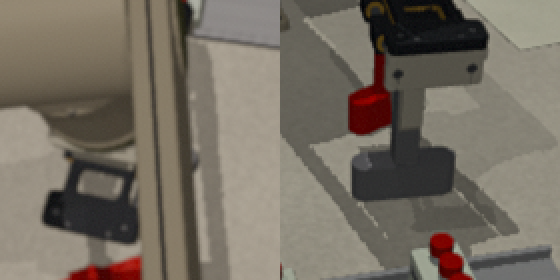

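Left: the arm hides the block from above. Right: the foot's ends show at (360,175) and (450,170), upright in the jaws. Lifting and carrying.

drive_tool(
  plan=[
    [255, 0, 0, 30, 0],
    [255, 0, 0, 45, 0],
    [255, 0, 0, 25, 0],
    [255, 0, 0, 0, 0],
    [255, 15, -19, 0, -8],
    [255, 15, -19, 0, -8],
    [255, 15, -19, 0, -8],
    [255, 15, -19, 0, -8],
    [255, 15, -19, 0, -8],
    [255, 15, -19, 0, -8],
  ],
)

```text
clock: 8.15
eef_pos: [0.532, -0.0072, 0.1653]
tcp_rot: [-3.021, -0.753, 0.017]
force: [0.4, 1.0, -2.4]
grip_width: 0.0222
```

drive_tool(
  plan=[
    [255, 15, -19, 0, -8],
    [255, 15, -19, 0, -8],
    [255, 15, -19, 0, -8],
    [255, 15, -19, 0, -8],
    [255, 0, 0, 0, 0],
    [255, 0, 0, 0, 0],
  ],
)

```text
clock: 8.75
eef_pos: [0.5882, -0.0879, 0.1482]
tcp_rot: [-3.102, 0.157, 0.032]
force: [0.2, 1.0, -3.6]
grip_width: 0.0219
```

drive_tool(
  plan=[
    [255, 15, -10, 8, -2],
    [255, 14, -9, 4, 0],
    [255, 0, 0, 0, 0],
    [255, 0, 0, 0, 0],
  ],
)

```text
clock: 9.15
eef_pos: [0.6132, -0.1036, 0.154]
tcp_rot: [-3.097, 0.199, 0.046]
force: [-0.2, 0.1, -3.1]
grip_width: 0.0219
```

```bash
cat > look.py <<'E'
import sys; from cell import r, eyes
import cv2, pickle; from h import *
n=sys.argv[1]; o=r.get_obs()
t=o["tcp_rot"]; M=R.from_rotvec(t).as_matrix()
print("tcp",np.round(o["eef_pos"]*1000,1),"psi",round(np.degrees(np.arctan2(M[1,0],M[0,0])),2),"toolz",M[:,2].round(4),"w",o["grip_width"],"F",o["force"].round(1),"q6",o["joints"][5].round(2))
for k in("top","scene"):
    c=eyes.camera(k); pickle.dump(c,open(f"pics/{n}_{k}.pkl","wb")); cv2.imwrite(f"pics/{n}_{k}.png",c["frame"])
E
python3 look.py c
```

```text
tcp [ 613.2 -103.6  154. ] psi -7.3 toolz [-0.027   0.0402 -0.9988] w 0.021857093425030116 F [-0.2  0.1 -3.1] q6 1.43
```

View pics/c_scene.png

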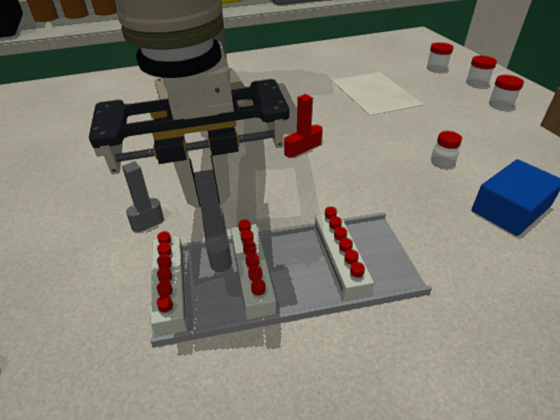

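The spacer hangs between the fixed and middle racks (foot ~ (218,262)), but the tool has gained a 2.8° lean over the fast rows. I'll try whether reversed fast rows take it out again.

drive_tool(
  plan=[
    [255, 0, 0, 40, 0],
    [255, 0, 0, 0, 0],
    [255, 0, 0, 0, 0],
  ],
)

```text
clock: 9.55
eef_pos: [0.6106, -0.1014, 0.1931]
tcp_rot: [-3.096, 0.195, 0.052]
force: [-0.6, -0.8, -4.0]
grip_width: 0.0218
```

```bash
cat > o.py <<'E'
from cell import r
from h import *
o=r.get_obs(); M=R.from_rotvec(o["tcp_rot"]).as_matrix()
print("t",o["clock"],"tcp",np.round(o["eef_pos"]*1000,1),"psi",round(np.degrees(np.arctan2(M[1,0],M[0,0])),2),"toolz",M[:2,2].round(4),"w",o["grip_width"].round(4),"F",o["force"].round(1),"q",o["joints"].round(3))
E
python3 o.py
```

```text
Traceback (most recent call last):
  File "o.py", line 4, in <module>
    print("t",o["clock"],"tcp",np.round(o["eef_pos"]*1000,1),"psi",round(np.degrees(np.arctan2(M[1,0],M[0,0])),2),"toolz",M[:2,2].round(4),"w",o["grip_width"].round(4),"F",o["force"].round(1),"q",o["joints"].round(3))
                                                                                                                                               ^^^^^^^^^^^^^^^^^^^^^
AttributeError: 'float' object has no attribute 'round'
```

drive_tool(
  plan=[
    [255, -15, 19, 0, 8],
    [255, -15, 19, 0, 8],
    [255, -15, 19, 0, 8],
    [255, -15, 19, 0, 8],
    [255, -15, 19, 0, 8],
    [255, -15, 19, 0, 8],
    [255, 0, 0, 0, 0],
    [255, 0, 0, 0, 0],
  ],
)

```text
clock: 10.35
eef_pos: [0.513, 0.0178, 0.1874]
tcp_rot: [-2.901, -1.138, 0.077]
force: [-0.5, 0.1, -3.1]
grip_width: 0.0218
```

```bash
python3 o.py
```

```text
Traceback (most recent call last):
  File "o.py", line 4, in <module>
    print("t",o["clock"],"tcp",np.round(o["eef_pos"]*1000,1),"psi",round(np.degrees(np.arctan2(M[1,0],M[0,0])),2),"toolz",M[:2,2].round(4),"w",o["grip_width"].round(4),"F",o["force"].round(1),"q",o["joints"].round(3))
                                                                                                                                               ^^^^^^^^^^^^^^^^^^^^^
AttributeError: 'float' object has no attribute 'round'
```

```bash
sed -i 's/o\["grip_width"\].round(4)/round(o["grip_width"],4)/; s/"t",o\["clock"\]/"t",round(o["clock"],2)/' o.py; python3 o.py; python3 - <<'E'
from h import *
for v in ([-3.117,.325,.008],[-3.116,.313,.014],[-3.114,.338,.005],[-3.111,.339,-.007],[-3.114,.317,-.011],[-3.01,-.85,-.003],[-2.491,-1.892,.005],[-2.44,-1.957,.005],[-3.021,-.753,.017],[-3.102,.157,.032],[-3.097,.199,.046],[-3.096,.195,.052],[-2.901,-1.138,.077]):
    M=R.from_rotvec(v).as_matrix(); psi=np.degrees(np.arctan2(M[1,0],M[0,0])); print(psi.round(1),M[:2,2].round(4), "body:",M[2,:2].round(4))
E
```

```text
t 10.35 tcp [513.   17.8 187.4] psi 42.89 toolz [-0.0544  0.0042] w 0.0218 F [-0.5  0.1 -3.1] q [-6.600e-02 -3.200e-02  1.714e+00  1.000e-03  1.514e+00  7.570e-01]
-11.9 [-0.0043  0.0082] body: [-0.0059 -0.0071]
-11.5 [-0.0079  0.0107] body: [-0.0099 -0.0089]
-12.4 [-0.0022  0.0096] body: [-0.0042 -0.0089]
-12.4 [0.0058 0.0116] body: [ 0.0031 -0.0126]
-11.6 [0.0082 0.0107] body: [ 0.0058 -0.0121]
31.5 [-0.0019  0.0139] body: [ 0.0056 -0.0128]
74.4 [-0.0107  0.0088] body: [ 0.0056 -0.0127]
77.5 [-0.0111  0.0087] body: [ 0.0061 -0.0127]
28.0 [-0.0174  0.0246] body: [-0.0038 -0.0299]
-5.8 [-0.0188  0.0364] body: [-0.0224 -0.0344]
-7.3 [-0.0271  0.0397] body: [-0.032  -0.0359]
-7.2 [-0.031  0.041] body: [-0.0359 -0.0368]
42.9 [-0.0549  0.0047] body: [-0.0371 -0.0408]
```

drive_tool(
  plan=[
    [255, -20, 0, 0, 0],
    [255, 0, 0, 0, 0],
    [255, 0, 0, 0, 0],
  ],
)

```text
clock: 10.65
eef_pos: [0.493, 0.0168, 0.1863]
tcp_rot: [-2.905, -1.13, 0.077]
force: [0.7, -0.3, -2.3]
grip_width: 0.0221
```

```bash
python3 o.py
```

```text
t 10.65 tcp [493.   16.8 186.3] psi 42.56 toolz [-0.0545  0.0041] w 0.0221 F [ 0.7 -0.3 -2.3] q [-0.07  -0.087  1.769  0.     1.514  0.759]
```

drive_tool(
  plan=[
    [255, 0, 0, -30, 0],
    [255, 0, 0, -30, 0],
    [255, 0, 0, 0, 0],
    [255, 0, 0, 0, 0],
  ],
)

```text
clock: 11.05
eef_pos: [0.4965, 0.0148, 0.1267]
tcp_rot: [-2.911, -1.122, 0.07]
force: [0.4, 0.3, -2.1]
grip_width: 0.0216
```

```bash
python3 o.py
```

```text
t 11.05 tcp [496.5  14.8 126.7] psi 42.21 toolz [-0.0497  0.0038] w 0.0216 F [ 0.4  0.3 -2.1] q [-0.074 -0.035  1.83   0.     1.396  0.761]
```

drive_tool(
  plan=[
    [255, 0, 0, 20, 0],
    [255, 0, 0, 0, 0],
    [255, 0, 0, 20, 0],
    [255, 0, 0, 0, 0],
    [255, 0, 0, 20, 0],
    [255, 0, 0, 0, 0],
    [255, 0, 0, 0, 0],
  ],
)

```text
clock: 11.75
eef_pos: [0.4997, 0.0137, 0.1902]
tcp_rot: [-2.914, -1.119, 0.063]
force: [-0.1, 0.2, -3.7]
grip_width: 0.0219
```

```bash
python3 o.py
```

```text
t 11.75 tcp [499.7  13.7 190.2] psi 42.04 toolz [-0.0444  0.0033] w 0.0219 F [-0.1  0.2 -3.7] q [-0.075 -0.081  1.756  0.     1.511  0.762]
```

drive_tool(
  plan=[
    [255, 0, 0, -45, 0],
    [255, 0, 0, -20, 0],
    [255, 0, 0, 0, 0],
    [255, 0, 0, 30, 0],
    [255, 0, 0, 0, 0],
    [255, 0, 0, 30, 0],
    [255, 0, 0, 0, 0],
    [255, 0, 0, 0, 0],
  ],
)

```text
clock: 12.55
eef_pos: [0.4969, 0.0139, 0.1783]
tcp_rot: [-2.912, -1.118, 0.071]
force: [0.2, -1.2, -3.8]
grip_width: 0.0217
```

```bash
python3 o.py
```

```text
t 12.55 tcp [496.9  13.9 178.3] psi 42.03 toolz [-0.0504  0.0038] w 0.0217 F [ 0.2 -1.2 -3.8] q [-0.075 -0.075  1.772 -0.     1.495  0.763]
```

drive_tool(
  plan=[
    [255, 0, 0, -20, 0],
    [255, 0, 0, -20, 0],
    [255, 0, 0, -20, 0],
    [255, 0, 0, 0, 0],
    [255, 0, 0, 20, 0],
    [255, 0, 0, 20, 0],
    [255, 0, 0, 20, 0],
    [255, 0, 0, 0, 0],
    [255, 0, 0, 0, 0],
  ],
)

```text
clock: 13.45
eef_pos: [0.4932, 0.0141, 0.1725]
tcp_rot: [-2.909, -1.116, 0.081]
force: [-0.6, 0.3, -3.4]
grip_width: 0.0219
```

```bash
python3 o.py
```

```text
t 13.45 tcp [493.2  14.1 172.5] psi 42.04 toolz [-0.0573  0.0043] w 0.0219 F [-0.6  0.3 -3.4] q [-0.075 -0.074  1.782 -0.     1.491  0.763]
```

drive_tool(
  plan=[
    [255, 0, 0, -20, 0],
    [255, 0, 0, -20, 0],
    [255, 0, 0, -20, 0],
    [255, 0, 0, 0, 0],
  ],
)

```text
clock: 13.85
eef_pos: [0.492, 0.0142, 0.108]
tcp_rot: [-2.909, -1.116, 0.083]
force: [-1.2, 0.3, -3.5]
grip_width: 0.022
```

drive_tool(
  plan=[
    [255, 0, 0, 15, 0],
    [255, 0, 0, 0, 0],
    [255, 0, 0, 15, 0],
    [255, 0, 0, 0, 0],
  ],
)

```text
clock: 14.25
eef_pos: [0.4928, 0.0142, 0.142]
tcp_rot: [-2.909, -1.117, 0.08]
force: [1.5, 0.2, -2.7]
grip_width: 0.0218
```

drive_tool(
  plan=[
    [255, 0, 0, 15, 0],
    [255, 0, 0, 0, 0],
    [255, 0, 0, 15, 0],
    [255, 0, 0, 0, 0],
  ],
)

```text
clock: 14.65
eef_pos: [0.494, 0.0141, 0.1762]
tcp_rot: [-2.911, -1.117, 0.075]
force: [0.8, 0.7, -2.3]
grip_width: 0.022
```

drive_tool(
  plan=[
    [255, -15, 0, 0, 0],
    [255, -15, 0, 0, 0],
    [255, 0, 0, 0, 0],
    [255, 0, 0, 0, 0],
  ],
)

```text
clock: 15.05
eef_pos: [0.4638, 0.014, 0.1765]
tcp_rot: [-2.911, -1.117, 0.073]
force: [-0.3, 0.1, -3.1]
grip_width: 0.0215
```

drive_tool(
  plan=[
    [255, 15, 0, 0, 0],
    [255, 0, 0, 0, 0],
    [255, 15, 0, 0, 0],
    [255, 0, 0, 0, 0],
  ],
)

```text
clock: 15.45
eef_pos: [0.4951, 0.014, 0.1761]
tcp_rot: [-2.911, -1.117, 0.075]
force: [-0.5, -0.1, -3.1]
grip_width: 0.0219
```

drive_tool(
  plan=[
    [255, 0, 0, -30, 0],
    [255, 0, 0, -30, 0],
    [255, 0, 0, 0, 0],
    [255, 0, 0, 0, 0],
    [255, 0, 0, 20, 0],
    [255, 0, 0, 0, 0],
    [255, 0, 0, 20, 0],
    [255, 0, 0, 0, 0],
    [255, 0, 0, 20, 0],
    [255, 0, 0, 0, 0],
  ],
)

```text
clock: 16.45
eef_pos: [0.4953, 0.014, 0.1804]
tcp_rot: [-2.913, -1.118, 0.069]
force: [0.7, 0.1, -1.6]
grip_width: 0.0219
```

drive_tool(
  plan=[
    [255, 0, 0, 0, 0],
    [255, 0, 0, -30, 0],
    [255, 0, 0, -30, 0],
    [255, 0, 0, 0, 0],
  ],
)

```text
clock: 16.85
eef_pos: [0.4943, 0.014, 0.1154]
tcp_rot: [-2.912, -1.118, 0.07]
force: [-0.8, 0.1, -3.3]
grip_width: 0.0218
```

drive_tool(
  plan=[
    [255, 0, 0, 25, 0],
    [255, 0, 0, 0, 0],
    [255, 0, 0, 25, 0],
    [255, 0, 0, 0, 0],
    [255, 0, 0, 25, 0],
    [255, 0, 0, 0, 0],
  ],
)

```text
clock: 17.45
eef_pos: [0.4922, 0.0141, 0.1875]
tcp_rot: [-2.91, -1.117, 0.078]
force: [0.4, 0.6, -2.6]
grip_width: 0.0218
```

drive_tool(
  plan=[
    [255, 0, 0, -40, 0],
    [255, 0, 0, 0, 0],
    [255, 0, 0, -40, 0],
    [255, 0, 0, 0, 0],
  ],
)

```text
clock: 17.85
eef_pos: [0.4912, 0.0142, 0.103]
tcp_rot: [-2.91, -1.117, 0.08]
force: [-2.4, 0.5, -4.3]
grip_width: 0.0218
```

drive_tool(
  plan=[
    [255, 0, 0, 12, 0],
    [255, 0, 0, 0, 0],
    [255, 0, 0, 12, 0],
    [255, 0, 0, 0, 0],
    [255, 0, 0, 12, 0],
    [255, 0, 0, 0, 0],
    [255, 0, 0, 12, 0],
    [255, 0, 0, 0, 0],
  ],
)

```text
clock: 18.65
eef_pos: [0.4963, 0.0138, 0.1651]
tcp_rot: [-2.915, -1.119, 0.062]
force: [0.7, -0.3, -3.0]
grip_width: 0.0219
```

drive_tool(
  plan=[
    [255, 0, 0, -40, 0],
    [255, 0, 0, 0, 0],
    [255, 0, 0, -25, 0],
    [255, 0, 0, 0, 0],
    [255, 0, 0, 8, 0],
    [255, 0, 0, 0, 0],
    [255, 0, 0, 8, 0],
    [255, 0, 0, 0, 0],
    [255, 0, 0, 8, 0],
    [255, 0, 0, 0, 0],
  ],
)

```text
clock: 19.65
eef_pos: [0.5017, 0.0135, 0.1363]
tcp_rot: [-2.92, -1.121, 0.046]
force: [0.5, -0.3, -2.2]
grip_width: 0.022
```

drive_tool(
  plan=[
    [255, 0, 0, 8, 0],
    [255, 0, 0, 0, 0],
    [255, 0, 0, 8, 0],
    [255, 0, 0, 0, 0],
  ],
)

```text
clock: 20.05
eef_pos: [0.5017, 0.0135, 0.154]
tcp_rot: [-2.92, -1.121, 0.045]
force: [0.6, 0.2, -2.1]
grip_width: 0.0218
```

drive_tool(
  plan=[
    [255, 0, 0, -40, 0],
    [255, 0, 0, 0, 0],
    [255, 0, 0, 12, 0],
    [255, 0, 0, 0, 0],
    [255, 0, 0, 12, 0],
    [255, 0, 0, 0, 0],
  ],
)

```text
clock: 20.65
eef_pos: [0.5044, 0.0133, 0.145]
tcp_rot: [-2.922, -1.122, 0.037]
force: [1.2, -1.1, -2.0]
grip_width: 0.0219
```

drive_tool(
  plan=[
    [255, 0, 0, -40, 0],
    [255, 0, 0, 0, 0],
    [255, 0, 0, 8, 0],
    [255, 0, 0, 8, 0],
    [255, 0, 0, 8, 0],
    [255, 0, 0, 8, 0],
    [255, 0, 0, 0, 0],
  ],
)

```text
clock: 21.35
eef_pos: [0.5106, 0.0129, 0.1508]
tcp_rot: [-2.929, -1.125, 0.015]
force: [0.1, 0.5, -2.6]
grip_width: 0.0218
```

drive_tool(
  plan=[
    [255, 6, -7, 0.5, -3],
    [255, 6, -7, 0.5, -3],
    [255, 6, -7, 0.5, -3],
    [255, 6, -7, 0.5, -3],
    [255, 6, -7, 0.5, -3],
    [255, 6, -7, 0.5, -3],
    [255, 6, -7, 0.5, -3],
    [255, 6, -7, 0.5, -3],
  ],
)

```text
clock: 22.15
eef_pos: [0.5614, -0.0443, 0.159]
tcp_rot: [-3.102, -0.47, 0.006]
force: [-0.1, 1.0, -3.9]
grip_width: 0.022
```

```bash
python3 o.py
```

```text
t 22.15 tcp [561.4 -44.3 159. ] psi 17.22 toolz [-0.0043  0.0035] w 0.022 F [-0.1  1.  -3.9] q [-0.172  0.071  1.661  0.003  1.414  1.098]
```

drive_tool(
  plan=[
    [255, 6, -7, 0, -3],
    [255, 6, -7, 0, -3],
    [255, 6, -7, 0, -3],
    [255, 6, -7, 0, -3],
    [255, 6, -7, 0, -3],
    [255, 6, -7, 0, -3],
    [255, 6, -7, 0, -3],
    [255, 5, -5, 0, -2],
    [255, 0, 0, 0, 0],
    [255, 0, 0, 0, 0],
  ],
)

```text
clock: 23.15
eef_pos: [0.6111, -0.1016, 0.1608]
tcp_rot: [-3.132, 0.187, 0.003]
force: [0.0, -0.3, -3.2]
grip_width: 0.0219
```

```bash
python3 o.py
```

```text
t 23.15 tcp [ 611.1 -101.6  160.8] psi -6.84 toolz [-0.0018  0.0044] w 0.0219 F [ 0.  -0.3 -3.2] q [-0.25   0.217  1.498  0.004  1.43   1.44 ]
```

drive_tool(
  plan=[
    [255, 6.5, -6, 0, -1],
    [255, 0, 0, 0, 0],
    [255, 0, 0, -10, 0],
    [255, 0, 0, -10, 0],
    [255, 0, 0, -10, 0],
    [255, 0, 0, -10, 0],
    [255, 0, 0, -10, 0],
    [255, 0, 0, -10, 0],
    [255, 0, 0, 0, 0],
    [255, 0, 0, 0, 0],
  ],
)

```text
clock: 24.15
eef_pos: [0.6158, -0.1065, 0.093]
tcp_rot: [-3.129, 0.212, 0.01]
force: [-0.5, -0.6, -2.5]
grip_width: 0.022
```

```bash
python3 look.py d; python3 - <<'E'
import pickle; from h import *
V=cloud(pickle.load(open("pics/d_scene.pkl","rb")))
# tray frame from scene racks; foot/handle points between racks
u=np.array([.1367,.9906]); x=np.array([.9906,-.1367]); f=np.array([.6085,-.1753])
P=V[120:330,150:300].reshape(-1,3); d=P[:,:2]-f; t=np.c_[d@x,d@u,P[:,2]]*1000
for z0,z1 in((45,50),(50,55),(55,62),(62,75)):
    m=(t[:,1]>25)&(t[:,1]<92)&(t[:,2]>z0)&(t[:,2]<z1)&(abs(t[:,0])<80); q=t[m]
    print(z0,m.sum(),"x",np.percentile(q[:,0],[1,99]).round(1),"y",np.percentile(q[:,1],[1,50,99]).round(1))
E
```

```text
tcp [ 615.8 -106.5   93. ] psi -7.73 toolz [-0.0058  0.0057 -1.    ] w 0.022032354669298513 F [-0.5 -0.6 -2.5] q6 1.45
45 49 x [21.6 46.5] y [55.8 69.5 82.7]
50 559 x [-28.9  45.5] y [55.1 69.1 82.6]
55 58 x [ 7.4 10.2] y [58.5 68.2 79. ]
62 113 x [ 7.3 10.4] y [58.1 68.9 79.4]
```

View pics/d_scene.png

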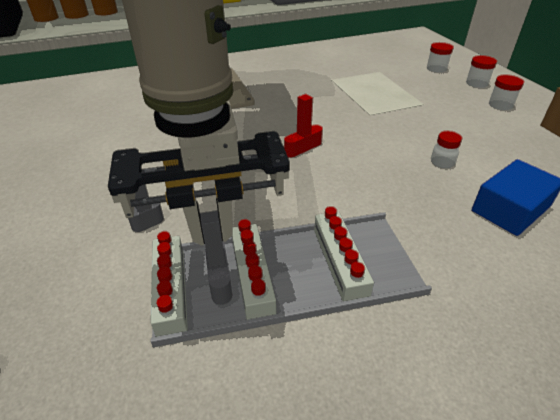

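The foot stands between fixed and middle rack (front end at (221,288)), square to the row; centre is 68.8 mm from the fixed rack's centre, against 68 wanted. Trim and lower.

drive_tool(
  plan=[
    [255, 0, -0.8, -5, 0],
    [255, 0, 0, -4, 0],
    [255, 0, 0, 0, 0],
    [255, 0, 0, 0, 0],
  ],
)

```text
clock: 24.65
eef_pos: [0.6172, -0.1078, 0.0855]
tcp_rot: [-3.13, 0.212, 0.004]
force: [-0.0, 0.6, -2.4]
grip_width: 0.0221
```

```bash
python3 o.py
```

```text
t 24.65 tcp [ 617.2 -107.8   85.5] psi -7.74 toolz [-0.0023  0.0047] w 0.0221 F [-0.   0.6 -2.4] q [-0.257  0.3    1.543  0.004  1.303  1.448]
```

drive_tool(
  plan=[
    [255, 0, 0.4, -3, 0],
    [255, 0, 0, 0, 0],
    [255, 0, 0, -1.5, 0],
    [255, 0, 0, 0, 0],
  ],
)

```text
clock: 25.05
eef_pos: [0.618, -0.1075, 0.0819]
tcp_rot: [-3.13, 0.212, 0.001]
force: [-0.4, 0.5, -3.0]
grip_width: 0.0217
```

```bash
cat > m.py <<'E'
import sys,pickle; from h import *
V=cloud(pickle.load(open(f"pics/{sys.argv[1]}_scene.pkl","rb")))
u=np.array([.1367,.9906]); x=np.array([.9906,-.1367]); f=np.array([.6085,-.1753])
P=V[100:345,140:440].reshape(-1,3); d=P[:,:2]-f; t=np.c_[d@x,d@u,P[:,2]]*1000
lo,hi=float(sys.argv[2]),float(sys.argv[3])
zf=float(sys.argv[4])
for z0,z1 in((zf-4,zf+3),(zf+14,zf+30)):
    q=t[(t[:,1]>lo)&(t[:,1]<hi)&(t[:,2]>z0)&(t[:,2]<z1)&(abs(t[:,0])<60)]
    a=np.percentile(q[:,1],[1,99]); print("spacer z",z0,len(q),"x",np.percentile(q[:,0],[1,99]).round(1),"y",a.round(1),"mid",a.mean().round(2), rect(q/1000))
for k,b in {"fix":(148,228,188,338),"mid":(228,205,315,325),"end":(312,190,440,312)}.items():
    p=sel(V,b,.033,.0445); w=(p[:,:2]-f)*1000; g=w@u; h=np.abs(w@x)<85; p=p[h&(g>hi if k!="fix" and len(sys.argv)<6 else h)]; rr,n=rect(p); print(k,rr,n,"y",((rr[:2]/1000-f)@u*1000).round(2))
E
python3 o.py; python3 look.py e; python3 m.py e 25 90 40
```

```text
t 25.05 tcp [ 618.  -107.5   81.9] psi -7.74 toolz [-0.0004  0.0043] w 0.0217 F [-0.4  0.5 -3. ] q [-0.256  0.304  1.545  0.004  1.295  1.448]
tcp [ 618.  -107.5   81.9] psi -7.74 toolz [-4.0e-04  4.3e-03 -1.0e+00] w 0.02168934747475777 F [-0.4  0.5 -3. ] q6 1.45
spacer z 36.0 582 x [-27.5  48.8] y [54.2 81.9] mid 68.05 (array([ 8.7, 68.1, 81.3, 28. ,  0.2]), 582)
spacer z 54.0 133 x [10.2 13.2] y [57.3 78.6] mid 67.97 (array([11.6, 68. , 21.8,  3.3, 89.1]), 133)
fix [ 608.2 -175.5  148.4   40.3   -7.7] 1629 y -0.24
mid [624.9 -60.2 146.8  40.1  -7.8] 1440 y 116.26
end [642.3  70.7 147.1  41.3  -7.5] 1318 y 248.31
```

drive_tool(
  plan=[
    [255, 0, 0, -1, 0],
    [255, 0, 0, 0, 0],
  ],
)

```text
clock: 25.35
eef_pos: [0.6181, -0.1075, 0.0818]
tcp_rot: [-3.13, 0.212, 0.001]
force: [0.0, -0.1, -3.2]
grip_width: 0.022
```

drive_tool(
  plan=[
    [255, 0, 0, 0, 8],
    [255, 0, 0, 0, 8],
    [255, 0, 0, 0, 8],
    [255, 0, 0, 0, 8],
    [255, 0, 0, 0, 8],
  ],
)

```text
clock: 25.85
eef_pos: [0.6184, -0.1083, 0.0817]
tcp_rot: [-3.005, -0.907, 0.002]
force: [0.8, -2.0, -1.8]
grip_width: 0.0218
```

```bash
python3 o.py
```

```text
t 25.85 tcp [ 618.4 -108.3   81.7] psi 33.6 toolz [-0.0021  0.0017] w 0.0218 F [ 0.8 -2.  -1.8] q [-2.560e-01  3.060e-01  1.542e+00  1.000e-03  1.296e+00  7.280e-01]
```

drive_tool(
  plan=[
    [255, 0, 0.3, 0, 8],
    [255, 0, 0.3, 0, 8],
    [255, 0, 0.3, 0, 8],
    [255, 0, 0.3, 0, 8],
    [255, 0, 0.3, 0, 8],
    [255, 0, 0, 0, 6],
    [255, 0, 0, 0, 0],
    [255, 0, 0, 0, 0],
  ],
)

```text
clock: 26.65
eef_pos: [0.6188, -0.1087, 0.0817]
tcp_rot: [2.38, 2.05, -0.002]
force: [-0.3, 0.2, -0.5]
grip_width: 0.0215
```

```bash
python3 o.py;  python3 look.py f; python3 m.py f 20 118 40 x
```

```text
t 26.65 tcp [ 618.8 -108.7   81.7] psi 81.48 toolz [-0.0003 -0.0013] w 0.0215 F [-0.3  0.2 -0.5] q [-2.550e-01  3.050e-01  1.544e+00 -1.000e-03  1.293e+00 -1.060e-01]
tcp [ 618.8 -108.7   81.7] psi 81.48 toolz [-3.0e-04 -1.3e-03 -1.0e+00] w 0.021486223880719347 F [-0.3  0.2 -0.5] q6 -0.11
spacer z 36.0 1092 x [-48.8  51.9] y [ 22.1 117.8] mid 69.93 (array([ -0.2,  69.3, 119.7,  97.9,  -0.3]), 1092)
spacer z 54.0 141 x [10.2 13.2] y [57.  78.3] mid 67.61 (array([11.7, 67.6, 21.8,  3.3, 88.2]), 141)
fix [ 609.9 -171.6  147.1   48.7   -8. ] 1572 y 3.86
mid [624.6 -58.  147.2  74.3  -7.8] 1861 y 118.4
end [642.4  71.2 146.9  40.5  -7.9] 1311 y 248.82
```

View pics/f_scene.png

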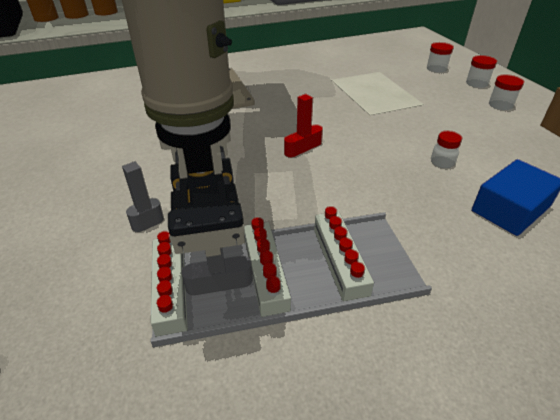

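The block lies across the gap, its ends by the fixed rack (185,280) and the middle rack (252,275), which has moved. Measuring the racks away from the block.

```bash
cat > g.py <<'E'
import sys,pickle; from h import *
# rack face positions along tray y in mm (scene frame), from rack-top points in front part x 25..70
def racks(f,cam="scene"):
    c=pickle.load(open(f,"rb")); V=cloud(c)
    o=np.array([.6085,-.1753]) if cam=="scene" else np.array([.6071,-.1717])
    u=np.array([.1367,.9906]); x=np.array([.9906,-.1367])
    P=V.reshape(-1,3); d=P[:,:2]-o; t=np.c_[d@x,d@u,P[:,2]]*1000
    t=t[(t[:,0]>25)&(t[:,0]<70)&(t[:,2]>37)&(t[:,2]<44)&(t[:,1]>-30)&(t[:,1]<320)]
    y=np.sort(t[:,1]); br=np.where(np.diff(y)>8)[0]; s=np.split(y,br+1)
    return [np.percentile(k,[1,99]).round(1) for k in s if len(k)>100]
for n in sys.argv[1:]:
    for cam in("scene","top"):
        try: R_=racks(f"pics/{n}{cam}" +".pkl" if n else 0,cam)
        except FileNotFoundError: R_=racks(f"pics/{cam}0.pkl",cam)
        print(n,cam,[(a.tolist(),a.mean().round(2)) for a in R_])
E
python3 g.py 0_ e_ f_
```

```text
0_ scene [([-19.4, 19.8], np.float64(0.2)), ([96.5, 136.0], np.float64(116.25)), ([229.2, 268.4], np.float64(248.8))]
0_ top [([-20.1, 19.6], np.float64(-0.25)), ([96.5, 135.8], np.float64(116.15)), ([229.2, 268.6], np.float64(248.9))]
e_ scene [([-19.6, 19.8], np.float64(0.1)), ([54.8, 81.8], np.float64(68.3)), ([96.5, 136.0], np.float64(116.25)), ([229.0, 268.2], np.float64(248.6))]
e_ top [([229.1, 268.7], np.float64(248.9))]
f_ scene [([-19.6, 19.8], np.float64(0.1)), ([115.9, 155.4], np.float64(135.65)), ([229.1, 268.3], np.float64(248.7))]
f_ top [([-20.0, 13.9], np.float64(-3.05)), ([229.1, 268.6], np.float64(248.85))]
```

drive_tool(
  plan=[
    [255, 0, 0.6, 0, 0.7],
    [255, 0, 0, 0, 0],
    [255, 0, 0, 0, 0],
  ],
)

```text
clock: 27.05
eef_pos: [0.6191, -0.1086, 0.0816]
tcp_rot: [2.369, 2.061, -0.002]
force: [0.3, -0.2, -1.4]
grip_width: 0.0219
```

```bash
python3 o.py;  python3 look.py g; python3 g.py g_; python3 m.py g 20 118 40 x | sed -n 2p
```

```text
t 27.05 tcp [ 619.1 -108.6   81.6] psi 82.05 toolz [ 0.0005 -0.0021] w 0.0219 F [ 0.3 -0.2 -1.4] q [-0.254  0.305  1.544 -0.002  1.292 -0.115]
tcp [ 619.1 -108.6   81.6] psi 82.05 toolz [ 5.0e-04 -2.1e-03 -1.0e+00] w 0.021899185634461204 F [ 0.3 -0.2 -1.4] q6 -0.11
g_ scene [([-19.6, 19.8], np.float64(0.1)), ([116.0, 155.3], np.float64(135.65)), ([229.3, 268.3], np.float64(248.8))]
g_ top [([-20.3, 13.7], np.float64(-3.3)), ([229.1, 268.6], np.float64(248.85))]
spacer z 54.0 138 x [10.5 13.2] y [56.9 78.5] mid 67.67 (array([12.1, 67.7, 21.9,  3.2, 89.6]), 138)
```

drive_tool(
  plan=[
    [255, 0, 1.1, 0, 0],
    [255, 0, 0, 0, 0],
    [255, 0, 0, 0, 0],
  ],
)

```text
clock: 27.45
eef_pos: [0.6191, -0.108, 0.0817]
tcp_rot: [2.369, 2.06, -0.002]
force: [0.7, -0.7, -0.8]
grip_width: 0.0224
```

```bash
python3 o.py;  python3 look.py g2; python3 g.py g2_
```

```text
t 27.45 tcp [ 619.1 -108.    81.7] psi 82.03 toolz [ 0.0007 -0.0029] w 0.0224 F [ 0.7 -0.7 -0.8] q [-0.253  0.305  1.544 -0.003  1.291 -0.113]
tcp [ 619.1 -108.    81.7] psi 82.03 toolz [ 7.0e-04 -2.9e-03 -1.0e+00] w 0.02241777185654495 F [ 0.7 -0.7 -0.8] q6 -0.11
g2_ scene [([-19.7, 19.8], np.float64(0.05)), ([116.6, 155.9], np.float64(136.25)), ([229.2, 268.4], np.float64(248.8))]
g2_ top [([-20.1, 15.2], np.float64(-2.45)), ([229.0, 245.0], np.float64(237.0)), ([254.8, 268.6], np.float64(261.7))]
```

drive_tool(
  plan=[
    [255, 0, 0, 8, 0],
    [255, 0, 0, 8, 0],
    [255, 0, 0, 8, 0],
    [255, 0, 0, 8, 0],
    [255, 0, 0, 8, 0],
    [255, 0, 0, 8, 0],
    [255, 0, 0, 8, 0],
    [255, 0, 0, 8, 0],
    [255, 0, 0, 0, 0],
    [255, 0, 0, 0, 0],
  ],
)

```text
clock: 28.55
eef_pos: [0.6192, -0.1072, 0.1524]
tcp_rot: [2.368, 2.06, -0.0]
force: [0.6, -0.4, -2.7]
grip_width: 0.0222
```

```bash
python3 o.py;  python3 look.py k; python3 g.py k_
```

```text
t 28.55 tcp [ 619.2 -107.2  152.4] psi 82.05 toolz [ 0.0016 -0.002 ] w 0.0222 F [ 0.6 -0.4 -2.7] q [-0.252  0.242  1.485 -0.002  1.413 -0.113]
tcp [ 619.2 -107.2  152.4] psi 82.05 toolz [ 0.0016 -0.002  -1.    ] w 0.0222248173893279 F [ 0.6 -0.4 -2.7] q6 -0.11
k_ scene [([-19.5, 19.7], np.float64(0.1)), ([116.6, 156.0], np.float64(136.3)), ([229.1, 268.3], np.float64(248.7))]
k_ top [([229.1, 268.4], np.float64(248.75))]
```

drive_tool(
  plan=[
    [255, 0, 0, 8, 0],
    [255, 1.3, 10, 0, -7],
    [255, 1.3, 10, 0, -7],
    [255, 1.3, 10, 0, -7],
    [255, 1.3, 10, 0, -7],
    [255, 1.3, 10, 0, -7],
    [255, 1.3, 10, 0, -7],
    [255, 1.3, 10, 0, -7],
    [255, 1.3, 10, 0, -7],
  ],
)

```text
clock: 29.55
eef_pos: [0.6282, -0.0257, 0.1607]
tcp_rot: [-3.072, -0.648, 0.006]
force: [0.4, -0.2, -2.2]
grip_width: 0.0218
```

```bash
python3 o.py
```

```text
t 29.55 tcp [628.2 -25.7 160.7] psi 23.81 toolz [-0.0039  0.0009] w 0.0218 F [ 0.4 -0.2 -2.2] q [-0.123  0.243  1.468  0.     1.435  1.032]
```

drive_tool(
  plan=[
    [255, 1.3, 10, 0, -7],
    [255, 1.3, 10, 0, -7],
    [255, 1.3, 10, 0, -7],
    [255, 1.3, 10, 0, -7],
    [255, 1.3, 8, 0, -7],
    [255, 0, 0, 0, 0],
    [255, 0, 0, 0, 0],
  ],
)

```text
clock: 30.25
eef_pos: [0.6341, 0.0255, 0.1614]
tcp_rot: [-3.119, 0.342, 0.009]
force: [-0.1, 0.4, -2.9]
grip_width: 0.0216
```

```bash
python3 o.py
```

```text
t 30.25 tcp [634.1  25.5 161.4] psi -12.53 toolz [-0.0051  0.004 ] w 0.0216 F [-0.1  0.4 -2.9] q [-0.043  0.259  1.448  0.004  1.44   1.746]
```

Fine; correct (2.4, 1.9, turn +4.7), lower to just above the floor.

drive_tool(
  plan=[
    [255, 2.4, 1.9, 0, 4.7],
    [255, 0, 0, 0, 0],
    [255, 0, 0, -10, 0],
    [255, 0, 0, -10, 0],
    [255, 0, 0, -10, 0],
    [255, 0, 0, -10, 0],
    [255, 0, 0, -10, 0],
    [255, 0, 0, -10, 0],
    [255, 0, 0, 0, 0],
    [255, 0, 0, 0, 0],
  ],
)

```text
clock: 31.25
eef_pos: [0.6342, 0.0251, 0.0935]
tcp_rot: [-3.132, 0.207, 0.016]
force: [0.4, 0.6, -3.1]
grip_width: 0.0215
```

```bash
python3 look.py l; python3 m.py l 160 226 50 x|head -2; python3 g.py l_
```

```text
tcp [634.2  25.1  93.5] psi -7.56 toolz [-0.0102  0.003  -0.9999] w 0.021455586728640084 F [ 0.4  0.6 -3.1] q6 1.66
spacer z 46.0 462 x [-38.4  46. ] y [187.2 215.3] mid 201.24 (array([  2.3, 201.4,  89. ,  28.8,   0.3]), 462)
spacer z 64.0 158 x [-8.9 10.3] y [190.2 211.6] mid 200.89 (array([  5.4, 196.8,  28.2,  14.7,  50.9]), 158)
l_ scene [([-19.6, 19.7], np.float64(0.05)), ([116.6, 155.9], np.float64(136.25)), ([228.9, 268.5], np.float64(248.7))]
l_ top [([-19.9, 19.7], np.float64(-0.1))]
```

drive_tool(
  plan=[
    [255, 1, 3.2, -5, 0],
    [255, 0, 0, -3, 0],
    [255, 0, 0, 0, 0],
    [255, 0, 0, -2, 0],
    [255, 0, 0, 0, 0],
    [255, 0, 0, 0, 0],
  ],
)

```text
clock: 31.95
eef_pos: [0.637, 0.0288, 0.0852]
tcp_rot: [-3.132, 0.206, 0.01]
force: [0.1, -0.3, -2.6]
grip_width: 0.0219
```

```bash
python3 look.py m; python3 m.py m 165 227 40 x|head -2; python3 g.py m_|head -1
```

```text
tcp [637.   28.8  85.2] psi -7.54 toolz [-0.0061  0.0029 -1.    ] w 0.02189846711563781 F [ 0.1 -0.3 -2.6] q6 1.66
spacer z 36.0 119 x [-32.1  48.9] y [191.1 217.4] mid 204.22 (array([  6.6, 204.6,  85. ,  27.1,   0.6]), 119)
spacer z 54.0 157 x [-6.8 12.8] y [194.1 215.8] mid 204.93 (array([  7.4, 200.5,  28.5,  15.1,  49. ]), 157)
m_ scene [([-19.7, 19.7], np.float64(0.0)), ([116.6, 155.9], np.float64(136.25)), ([191.4, 218.4], np.float64(204.9)), ([228.9, 268.4], np.float64(248.65))]
```

View pics/m_scene.png

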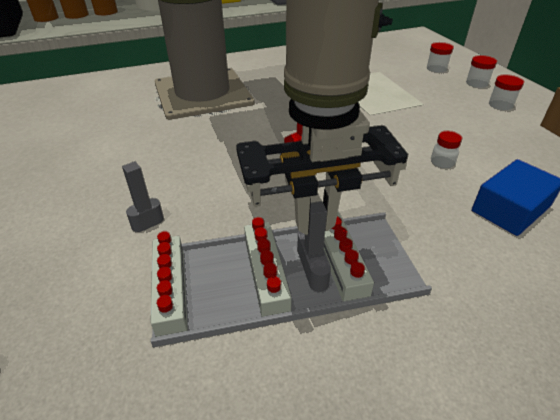

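The spacer stands narrow-wise between the middle rack (270,265) and end rack (350,260), centre 204.9 against 204.3, a margin I keep for the push-back seen before.

drive_tool(
  plan=[
    [255, 0, 0, -3, 0],
    [255, 0, 0, 0, 0],
    [255, 0, 0, -1.5, 0],
    [255, 0, 0, 0, 0],
  ],
)

```text
clock: 32.45
eef_pos: [0.6376, 0.0287, 0.0821]
tcp_rot: [-3.132, 0.207, 0.008]
force: [-0.0, -0.3, -3.3]
grip_width: 0.0217
```

drive_tool(
  plan=[
    [255, 0, 0, 0, 8],
    [255, 0, 0, 0, 8],
    [255, 0, 0, 0, 8],
    [255, 0, 0.2, 0, 8],
    [255, 0, 0.2, 0, 8],
  ],
)

```text
clock: 32.95
eef_pos: [0.6386, 0.0272, 0.0822]
tcp_rot: [3.004, 0.912, -0.006]
force: [0.7, -2.6, -2.4]
grip_width: 0.0216
```

```bash
python3 look.py n; python3 m.py n 165 227 40 x|sed -n 2p; python3 g.py n_|head -1
```

```text
tcp [638.6  27.2  82.2] psi 33.76 toolz [-0.0028 -0.0031 -1.    ] w 0.021592299811394385 F [ 0.7 -2.6 -2.4] q6 0.95
spacer z 54.0 168 x [ 1.  17.5] y [189.7 219.2] mid 204.47 (array([  9.9, 204.4,  30.4,  17.1,  86.8]), 168)
n_ scene [([-19.5, 19.8], np.float64(0.15)), ([116.6, 156.0], np.float64(136.3)), ([209.3, 280.3], np.float64(244.8))]
```

drive_tool(
  plan=[
    [255, 0, 0.5, 0, 8],
    [255, 0, 0.5, 0, 8],
    [255, 0, 0.5, 0, 8],
    [255, 0, 0.5, 0, 8],
  ],
)

```text
clock: 33.45
eef_pos: [0.639, 0.0279, 0.0821]
tcp_rot: [2.64, 1.693, -0.005]
force: [0.3, -2.6, -2.9]
grip_width: 0.0216
```

```bash
python3 look.py p; python3 m.py p 165 227 40 x|sed -n 2p; python3 g.py p_|head -1
```

```text
tcp [639.   27.9  82.1] psi 65.35 toolz [ 2.0e-04 -5.8e-03 -1.0e+00] w 0.021606901240773833 F [ 0.3 -2.6 -2.9] q6 0.4
spacer z 54.0 129 x [ 9.  15.8] y [192.7 212.8] mid 202.76 (array([ 12.6, 202.5,  22. ,   2.6,  74.5]), 129)
p_ scene [([-19.6, 19.7], np.float64(0.05)), ([116.6, 155.9], np.float64(136.25)), ([252.0, 291.1], np.float64(271.55))]
```

drive_tool(
  plan=[
    [255, 0, -0.4, 0, 8.5],
    [255, 0, -0.2, 0, 8],
    [255, 0, 0, 0, 0],
    [255, 0, 0, 0, 0],
  ],
)

```text
clock: 33.95
eef_pos: [0.6383, 0.0271, 0.0818]
tcp_rot: [2.396, 2.025, -0.006]
force: [-1.5, -0.6, -0.2]
grip_width: 0.0217
```

```bash
python3 look.py q; python3 g.py q_|head -1
```

```text
tcp [638.3  27.1  81.8] psi 80.42 toolz [ 1.0e-04 -5.7e-03 -1.0e+00] w 0.021742169530520026 F [-1.5 -0.6 -0.2] q6 0.13
q_ scene [([-19.6, 19.7], np.float64(0.05)), ([116.6, 156.0], np.float64(136.3)), ([252.4, 291.7], np.float64(272.05))]
```

drive_tool(
  plan=[
    [255, 0, 0.8, 0, 1.8],
    [255, 0, 0, 0, 0],
    [255, 0, 0, 0, 0],
  ],
)

```text
clock: 34.35
eef_pos: [0.6387, 0.0277, 0.0819]
tcp_rot: [2.364, 2.061, -0.005]
force: [-0.9, -1.1, -1.2]
grip_width: 0.0218
```

```bash
python3 look.py q2; python3 g.py q2_|head -1
```

```text
tcp [638.7  27.7  81.9] psi 82.15 toolz [ 0.0012 -0.0061 -1.    ] w 0.02181879562043125 F [-0.9 -1.1 -1.2] q6 0.11
q2_ scene [([-19.7, 19.7], np.float64(0.0)), ([116.6, 155.9], np.float64(136.25)), ([252.9, 292.6], np.float64(272.75))]
```

drive_tool(
  plan=[
    [255, 0, -0.3, 8, 0],
    [255, 0, 0, 8, 0],
    [255, 0, 0, 8, 0],
    [255, 0, 0, 8, 0],
    [255, 0, 0, 8, 0],
    [255, 0, 0, 8, 0],
    [255, 0, 0, 8, 0],
    [255, 0, 0, 8, 0],
    [255, 0, 0, 8, 0],
    [255, 0, 0, 0, 0],
  ],
)

```text
clock: 35.45
eef_pos: [0.6394, 0.0285, 0.1621]
tcp_rot: [2.364, 2.06, 0.0]
force: [1.0, 0.1, -2.1]
grip_width: 0.0217
```

```bash
python3 look.py s; python3 g.py s_|head -1
```

```text
tcp [639.4  28.5 162.1] psi 82.14 toolz [ 0.0041 -0.0046 -1.    ] w 0.02173998441752821 F [ 1.   0.1 -2.1] q6 0.1
s_ scene [([-19.5, 19.7], np.float64(0.1)), ([116.5, 155.9], np.float64(136.2)), ([253.0, 292.2], np.float64(272.6))]
```

drive_tool(
  plan=[
    [255, -8, 1, 0, 0],
    [255, -12, 1, 0, 0],
    [255, -12, 1, 0, 0],
    [255, -12, 1, 0, 0],
    [255, -12, 1, 0, 0],
    [255, -12, 1, 0, 0],
    [255, -12, 1, 0, 0],
    [255, -12, 1, 0, 0],
    [255, -12, 1, 0, 0],
    [255, -12, 1, 0, 0],
  ],
)

```text
clock: 36.55
eef_pos: [0.5098, 0.0395, 0.1519]
tcp_rot: [-2.365, -2.061, 0.018]
force: [-0.6, -0.1, -2.8]
grip_width: 0.022
```

drive_tool(
  plan=[
    [255, -12, 1, 0, 0],
    [255, -12, 1, 0, 0],
    [255, -12, 1, 0, 0],
    [255, -12, 1, 0, 0],
    [255, -12, 1, 0, 0],
    [255, -8, 1, 0, 0],
    [255, 0, 0, 0, 0],
    [255, 0, 0, 0, 0],
  ],
)

```text
clock: 37.35
eef_pos: [0.4314, 0.0464, 0.1466]
tcp_rot: [-2.361, -2.058, 0.026]
force: [-0.4, 0.2, -2.8]
grip_width: 0.0221
```

```bash
python3 o.py
```

```text
t 37.35 tcp [431.4  46.4 146.6] psi 82.17 toolz [-0.0191 -0.0037] w 0.0221 F [-0.4  0.2 -2.8] q [-0.008 -0.269  2.001 -0.004  1.428  0.129]
```

drive_tool(
  plan=[
    [255, 0, 0, -10, 0],
    [255, 0, 0, -10, 0],
    [255, 0, 0, -10, 0],
    [255, 0, 0, -10, 0],
    [255, 0, 0, -10, 0],
    [255, 0, 0, -8, 0],
    [255, 0, 0, 0, 0],
    [255, 0, 0, 0, 0],
  ],
)

```text
clock: 38.15
eef_pos: [0.431, 0.0461, 0.0813]
tcp_rot: [-2.359, -2.056, 0.03]
force: [0.4, -0.1, -3.1]
grip_width: 0.0216
```

drive_tool(
  plan=[
    [255, 0, 0, -4, 0],
    [255, 0, 0, 0, 0],
  ],
)

```text
clock: 38.35
eef_pos: [0.4321, 0.0461, 0.0783]
tcp_rot: [-2.361, -2.057, 0.028]
force: [0.3, -0.5, -3.3]
grip_width: 0.022
```

```bash
python3 o.py
```

```text
t 38.35 tcp [432.1  46.1  78.3] psi 82.15 toolz [-0.02   -0.0039] w 0.022 F [ 0.3 -0.5 -3.3] q [-0.008 -0.191  2.067 -0.004  1.286  0.13 ]
```

drive_tool(
  plan=[
    [255, 0, 0, -1.5, 0],
    [255, 0, 0, 0, 0],
    [255, 0, 0, 0, 0],
  ],
)

```text
clock: 38.65
eef_pos: [0.4333, 0.046, 0.0782]
tcp_rot: [-2.362, -2.058, 0.025]
force: [0.3, -0.3, -3.2]
grip_width: 0.0219
```

drive_tool(
  plan=[
    [150, 0, 0, 0, 0],
    [100, 0, 0, 0, 0],
    [60, 0, 0, 0, 0],
    [0, 0, 0, 0, 0],
    [0, 0, 0, 0, 0],
    [0, 0, 0, 0, 0],
    [0, 0, 0, 0, 0],
  ],
)

```text
clock: 39.35
eef_pos: [0.4345, 0.0461, 0.0793]
tcp_rot: [-2.363, -2.06, 0.021]
force: [0.2, -0.2, 0.2]
grip_width: 0.0734
```

drive_tool(
  plan=[
    [0, 0, 0, 10, 0],
    [0, 0, 0, 15, 0],
    [0, 0, 0, 20, 0],
    [0, 0, 0, 30, 0],
    [0, 0, 0, 30, 0],
    [0, -10, 0, 20, 0],
    [0, 0, 0, 0, 0],
    [0, 0, 0, 0, 0],
  ],
)

```text
clock: 40.15
eef_pos: [0.423, 0.0461, 0.2126]
tcp_rot: [-2.364, -2.06, 0.02]
force: [0.0, 0.2, 0.4]
grip_width: 0.0927
```

```bash
python3 look.py z; python3 g.py z_; python3 - <<'E'
import pickle; from h import *
V=cloud(pickle.load(open("pics/z_scene.pkl","rb"))).reshape(-1,3)
for z0,z1 in((.032,.041),(.05,.07),(.112,.122)):
    p=V[(abs(V[:,0]-.432)<.05)&(abs(V[:,1]-.046)<.07)&(V[:,2]>z0)&(V[:,2]<z1)]; print(rect(p) if len(p) else 0)
E
```

```text
tcp [423.   46.1 212.6] psi 82.15 toolz [-0.0139 -0.0038 -0.9999] w 0.09272271768031874 F [0.  0.2 0.4] q6 0.13
z_ scene [([-19.6, 19.8], np.float64(0.1)), ([116.6, 156.1], np.float64(136.35)), ([252.9, 292.5], np.float64(272.7))]
z_ top [([-20.1, 19.8], np.float64(-0.15)), ([116.5, 130.7], np.float64(123.6))]
(array([432.3,  45.8,  95.5,  31.8,  82.4]), 495)
(array([437.4,  40.5,  29.9,  15.6,  41.6]), 140)
(array([432.9,  45.7,  24. ,  22.2,  -9.8]), 127)
```

View pics/z_scene.png

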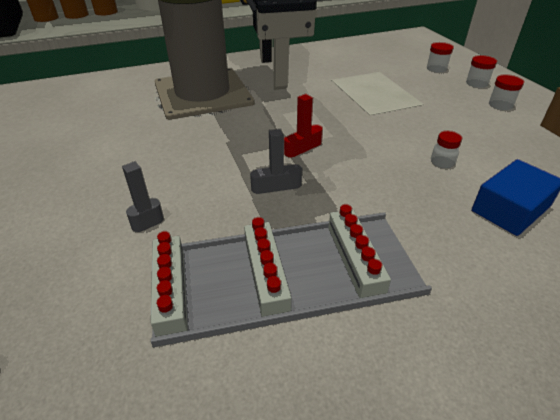

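The spacer stands upright at (277,165), clear of the tray, and the three racks are evenly spaced. The gripper is clear, so I'm handing in.

```bash
python3 -c "
from cell import r
print(r.close_job())"
```

```text
the job is handed in; nothing more can be done
None
```

The job is done and handed in at about 40 s of the 64 s allowed. I spaced the gap beside the fixed rack first, then the gap between the two sliding racks, each with a quarter turn of the long grey spacer.

**Gaps:** in the last scene-camera check the gap beside the fixed rack is about 96.2 mm and the gap between the sliding racks about 96.4 mm, against the goal of 96. My readings repeat to about 0.2 mm. The middle rack did not move measurably during the second turn.

**Spacer:** it stands upright on the bench at about (0.432, 0.046), on the robot's side, clear of the tray and released. The gripper is well above it and touching nothing.

**What went less cleanly:**
- Fast carrying tilted the tool by about 3°. I took that out over the bench, which cost about 14 s.
- The first turn left the gap about 0.4 mm short and the second about 0.25 mm short. I nudged the spacer outward both times, so both gaps now measure slightly over.
- The top camera was blocked by the arm, so the final gaps rest on the scene camera alone.
- The two cameras disagreed by about 3 mm in absolute position but agreed on relative positions, which is what I relied on.

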